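Lock the centrifuge rotor's hub nut with a second nut

ROBOT

A 6-joint arm with a two-finger parallel gripper is mounted at the origin on the work surface. World frame = base frame: x ahead of the robot, y to its left, z up, the work surface at z = 0. Lengths are in m, angles in degrees, forces in N, time in s.
With the tool pointing down it reaches from about 0.325 to 0.75 m from the base axis. Payload 7.6 kg.
Tool frame: the origin (TCP) lies at the very end of the fingers, on their centre line; the grasp point (between the pads) lies 19 mm behind it; z points along the fingers, y is the direction in which the jaws open and shut (so a half turn about z gives the same grasp; the last joint's range is limited). The gripper opens to 85 mm and grips with 20 to 120 N. Pads are 22 mm wide; open, the fingers measure 114 mm over their backs; the gripper's body (76 mm by 85 mm) begins 54 mm behind the grasp point. The pads swing forward as they close: fully open they stand 13 mm farther back than shut.
Start: joints at [60.373, 2.991, 80.254, -0, 96.75, -4.028], TCP at [0.227, 0.473, 0.231] pointing down, gripper open.
Joint ranges: [-166.34, 166.34], [-52.06, 124.39], [6.96, 135.62], [-60.46, 240.46], [14.63, 156.25], [-167.68, 167.68]. Speed limits (degrees/s): [147.25, 147.25, 172.46, 180, 180, 180].

INTERFACE

Orientations are given as a 3x3 rotation matrix whose columns are the frame's x, y, z axes.
In Python, from bench import manip gives the robot as it stands. The module is installed in compiled form; this text tells all that it offers.
- The arm moves only by the tool play_rows, never from a script. Its argument "plan" is a list of rows, each a list of 3 entries, a list of its own where there are three numbers: the opening, from 0 (shut) to 1 (fully open), then the shift along the world's x, y, z in mm, then the turn about the world's z in rad. A call has 1 to 20 rows; each row is the pose to reach, as a shift and turn from the pose commanded when the call began; what a row does not reach only later rows make up. A row lasts 1/10 s, in which the tool goes at most 50 mm and 8.59 degrees, less where a joint would pass 70% of its speed; a pose out of reach is approached as far as the arm can. A call with a gripper value outside its range is refused whole. The fingers move at their own pace and stop on an object; "grip_force" is the grip in N (left out, the last holds). Time passes only in rows, so rows that repeat a pose let the fingers close. It gives the time, the measured TCP pose, the force and the opening at its end, in the units of the state.
- manip.read_state(): the state, without advancing time (a new reading comes with each control period).
- manip.camera(name): name is "scene" or "top" or "wrist"; returns (picture, depth): 480x640x3 uint8, red, green, blue; 480x640 float32, m along the optical axis (not along the pixel's ray), 0 where there is no reading.
- manip.get_calibration(name): a dict with "fovy" (degrees; the focal length in pixels is half the picture's height over the tangent of half this angle, whatever the lens; pixels are square), "cx", "cy" (the principal point, pixels), "k1" (the pictures are not rectified: a ray, as slopes to the right and down, at radius r is drawn at 1 + k1 r^2 times it, then the intrinsics apply), "origin" and "rotation" of the camera in the world. Camera axes: x right, y down, z forward; pixel columns grow to the right and rows downward; lengths in m; the calibration is good to about 2 mm. A picture is of the moment at which its call begins: read the wrist's pose just before it. get_calibration takes no time and is no camera call; for the wrist camera it gives the pose at the moment of the call.
- manip.close_job(): hands the job in, once; it reports no verdict.
The state is a dict: "time": time; "q": joint angles; "qd": joint speeds; "joint_torque": joint torques, N m; "eef_pos": TCP position; "tcp_rot": TCP orientation; "contact_force": force on the tool from outside, world axes, zero at the start; "moment": the same for the moment, N m; "opening": opening from 0.0 (shut) to 1.0 (fully open).
Only numpy, scipy, OpenCV 4.12 (cv2) and the standard library are available. Lean on these libraries where they do the work, as an engineer would, in place of code of your own. Each camera call takes 0.05 s, during which the arm holds its last target. There are 200 camera calls.

TASK

The rotor's hub nut is already done up; run the lock nut above it down the spindle (clockwise from above) and tighten it against the hub nut to about 0.5 N m, so that it stays tight when you let go. Do not wrench it past 0.8 N m, do not clamp or lean on the hub nut below it, and leave the loose things on the rotor and bench where they are.

Things in the scene. Friction and masses are not known exactly. Their poses are not given: they have to be found in the camera images.
- rotor: centrifuge rotor on a round stand, fixed to the bench: aluminium cross of four arms 300 mm across, arm tops 48 mm above the bench; two open buckets 70 mm square between the arms, centres 115 mm from the axis, rims 65 mm high. In its middle an upright fixed spindle, right-hand thread, 22 mm thick, pitch 5 mm, top 120 mm above the bench. Origin on its axis at bench level; z up, x and y along the arms
- hubnut_top (a point): centre of the top face of the hub nut, on the spindle's axis, 82 mm above the bench; z up. The hub nut is a fixed steel hexagon, 46 mm across flats, 20 mm high, wider than the lock nut above it: fingers that reach below the lock nut's underside meet its top face
- locknut: lock nut: steel hexagon 38 mm across flats, 44 across corners, 22 mm high, on the spindle above the hub nut. Origin at the centre of its underside; z up; x points to the middle of a flat. Starts 2.3 to 5 mm above the hub nut, goes down 5 mm per turn clockwise seen from above. Free it drags 0.05 N m; on touching, torque jumps to 0.2 N m, then climbs 0.6 N m per rad. Let go, it eases back a little but stays tight
- locknut_center (a point): centre of the lock nut, half-way up (11 mm above its underside), turning with it, axes as the nut's. The spindle's end stands 11 to 14 mm above the nut's top at the start and 16 mm when the nut is down
- spare_nut: bystander: loose steel hexagon nut, 34 mm across flats, 16 mm high, lying on the rotor's +x arm; origin under its centre
- washer: bystander: loose steel washer 32 mm across, 4 mm thick, lying on the rotor's -x arm; origin under its centre
- spare_bucket: bystander: loose aluminium rotor bucket, 70 x 70 x 60 mm, on the bench; origin under its centre
- spanner: bystander: steel hand tool 180 mm long lying on the bench; origin under its middle, x along it
- reagent: bystander: white bottle with a cap, 60 mm across, 120 mm high, on the bench; origin under its centre
- beaker: bystander: glass beaker 64 mm across, 75 mm high, on the bench; origin under its centre
- hubnut: the hub nut (see hubnut_top); origin on the axis at the centre of its underside

How it is judged:
By the outcome, as a careful person would: the job done as asked, in the order asked, and still so for the second after the job is handed in, with the robot touching nothing.
It also fails if it takes over 64 s, if anything falls off the work surface, if the arm or the gripper's body presses on something with over 40 N, if the wrist force passes 120 N, or if a joint passes its speed limit or range.

## Working session

There is one attempt and no reset: what is moved stays moved. The work goes in short steps, Python scripts to look and compute and a tool call to move; the robot and the scene stay as the last step left them, time stands still between calls to the robot, and variables do not carry over. Pictures are saved under pics/ and viewed, on a budget of 10 in all, crops included, one or two more only if the job needs it, and the job is handed in when it is done.

Besides the shell and the picture viewer there is one more tool, called after ">>>" as a command line: name --argument value ..., lists and objects as JSON in quotes. play_rows: Moves the arm, as the interface text tells. Its arguments: {"type":"object","properties":{"plan":{"type":"array"},"grip_force":{"type":"number"}},"required":["plan"]}

```bash
mkdir -p pics
cat > h.py <<'E'
from bench import manip
import numpy as np, cv2
def world(name,cal,u,v,d=None,z=None):
    f=240/np.tan(np.radians(cal["fovy"]/2)); K=np.array([[f,0,cal["cx"]],[0,f,cal["cy"]],[0,0,1.]])
    p=cv2.undistortPoints(np.array([[[u,v]]],float),K,np.array([cal["k1"],0,0,0,0.]))[0,0]
    ray=np.array(cal["rotation"])@[p[0],p[1],1]; o=np.array(cal["origin"])
    return o+ray*(d if d is not None else (z-o[2])/ray[2])
def snap(name,tag):
    cal=manip.get_calibration(name); im,d=manip.camera(name)
    cv2.imwrite(f"pics/{tag}.png",im[:,:,::-1]); np.savez(f"{tag}.npz",im=im,d=d,**{k:np.array(v) for k,v in cal.items()})
    return cal,im,d
E
python3 - <<'E'
from h import *
print(manip.read_state())
for n in("top","scene"):
    c,im,d=snap(n,n+"1"); print(c)
E
```

```text
{'time': 0.0, 'q': array([ 6.03721841e+01,  3.02802404e+00,  8.03137347e+01,  2.46132482e-04,
        9.67499143e+01, -4.02911837e+00]), 'qd': array([ 0.02247297, -0.01351179, -0.00209467, -0.01942316, -0.01753305,
        0.04873712]), 'joint_torque': array([ 2.32104940e-03, -3.81668329e+01, -3.60185874e+01,  5.97587132e-05,
        6.22686261e-03, -3.22467429e-05]), 'eef_pos': array([0.22667102, 0.47320629, 0.23045877]), 'tcp_rot': array([[-9.01842519e-01,  4.32064161e-01, -7.94688479e-04],
       [ 4.32064877e-01,  9.01841457e-01, -1.38869539e-03],
       [ 1.16677507e-04, -1.59574153e-03, -9.99998720e-01]]), 'contact_force': array([-0.42079432, -0.42808722, -0.48784471]), 'moment': array([-0.02353514,  0.03269215,  0.01809885]), 'opening': 1.0022799755404064}
{'fovy': 55.762400433234454, 'cx': 322.770871814055, 'cy': 243.05828313160694, 'k1': -0.05241209421807742, 'origin': array([ 0.39699055, -0.00296801,  1.01181664]), 'rotation': array([[-0.0142494 , -0.99180885,  0.12693364],
       [-0.99982908,  0.01263756, -0.0134946 ],
       [ 0.01177994, -0.12710424, -0.99181941]])}
{'fovy': 51.777566245289684, 'cx': 322.85896515881655, 'cy': 241.24530083343038, 'k1': -0.030067704077298127, 'origin': array([1.15185224, 0.64709547, 0.66517516]), 'rotation': array([[-0.73701527,  0.36318363, -0.57000539],
       [ 0.67587464,  0.39428396, -0.62268261],
       [-0.00140415, -0.84417878, -0.53605991]])}
```

View pics/top1.png

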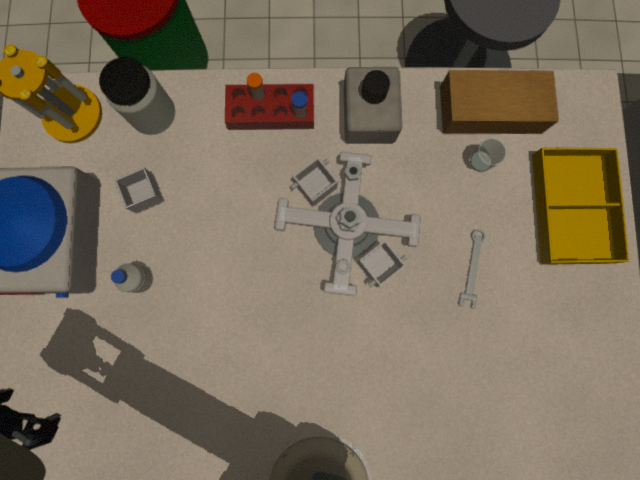

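View pics/scene1.png

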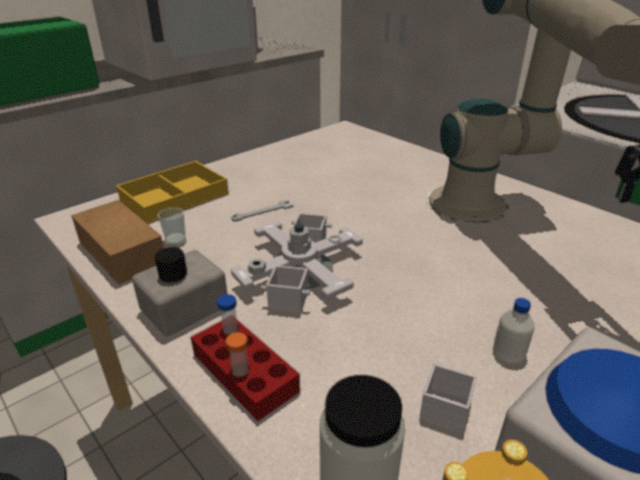

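Run:
```python
from h import *
D=np.load("top1.npz"); c={k:D[k] for k in D.files}
cv2.imwrite("pics/topc.png",cv2.resize(D["im"][140:300,265:430,::-1],None,fx=4.5,fy=3.7*4.5/3.7*0.8/0.8 if 0 else 3.7,interpolation=cv2.INTER_CUBIC))
for u,v in[(350,211),(349,215)]: print(world("top",c,u,v,z=.12))
d=D["d"]
m=[]
for v in range(195,235):
  for u in range(330,370):
    if d[v,u]>0:
      p=world("top",c,u,v,d=d[v,u])
      if p[2]>.107: m.append(p)
m=np.array(m);print(len(m),m.mean(0),m.min(0),m.max(0)) if len(m) else 0
w=manip.get_calibration("wrist"); s=manip.read_state()
print(w, s["tcp_rot"].T@(w["origin"]-s["eef_pos"]), s["tcp_rot"].T@w["rotation"])
```

```text
[ 0.57514906 -0.07055254  0.12      ]
[ 0.56702998 -0.06836863  0.12      ]
225 [ 0.5653991  -0.06958729  0.11283274] [ 0.54484156 -0.08762932  0.10700283] [ 0.58596324 -0.05286731  0.12433416]
{'fovy': 65.75739754789844, 'cx': 327.4951812218369, 'cy': 237.23793399709322, 'k1': 0.01608162765407245, 'origin': array([0.16755832, 0.50197846, 0.37370386]), 'rotation': array([[ 0.43221523,  0.87072781,  0.23456998],
       [ 0.90176859, -0.41680425, -0.11440114],
       [-0.00184249,  0.26097376, -0.96534414]])} [ 0.06574807  0.00016025 -0.14314582] [[-1.61391148e-04 -9.65317776e-01 -2.61077699e-01]
 [ 9.99999881e-01 -3.55691599e-05 -4.86658135e-04]
 [ 4.60493435e-04 -2.61077747e-01  9.65317667e-01]]
```

View pics/topc.png

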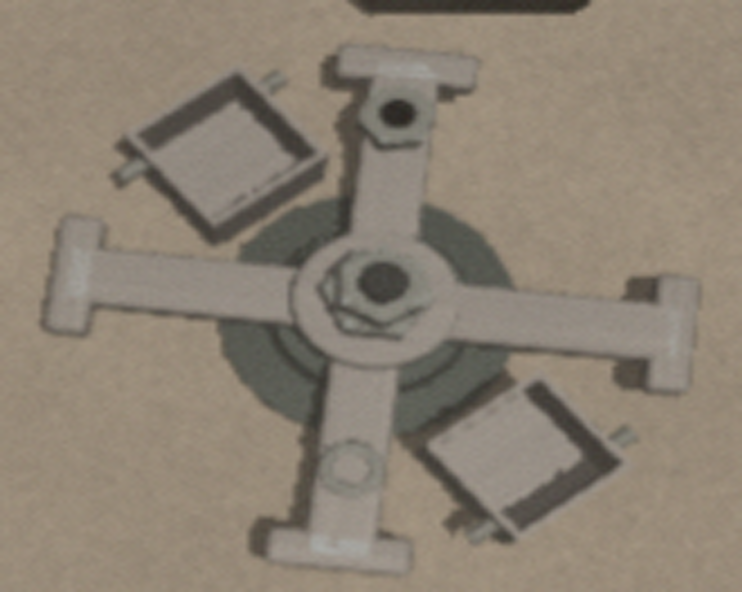

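>>> play_rows --plan '[[1, [45, -70, 5], 0.14], [1, [90, -140, 5], 0.28], [1, [135, -217, 5], 0.42], [1, [160, -255, 5], 0.56], [1, [185, -295, 5], 0.7], [1, [210, -335, 5], 0.84], [1, [235, -375, 5], 0.98], [1, [260, -415, 5], 1.1], [1, [285, -455, 5], 1.2], [1, [310, -495, 5], 1.3], [1, [325, -525, 5], 1.3], [1, [337, -543, 5], 1.3], [1, [337, -543, 5], 1.3], [1, [337, -543, 5], 1.3], [1, [337, -543, 5], 1.3], [1, [337, -543, 5], 1.3], [1, [337, -543, 5], 1.3]]'

```text
time: 1.8
eef_pos: [0.5635, -0.0686, 0.2362]
tcp_rot: [[-0.657, -0.754, -0.0], [-0.754, 0.657, 0.0], [-0.0, 0.001, -1.0]]
contact_force: [-0.0, -0.4, -0.4]
opening: 1.002
```

Run:
```python
from h import *
s=manip.read_state(); print(s["time"],s["q"],s["eef_pos"],s["tcp_rot"],s["contact_force"],s["moment"],np.abs(s["qd"]).max())
c,im,d=snap("wrist","w1")
P=[]
for v in range(0,480,2):
  for u in range(0,640,2):
    if d[v,u]>0:
      p=world("w",c,u,v,d=d[v,u])
      if p[2]>.095 and np.hypot(*(p[:2]-s["eef_pos"][:2]))<.05: P.append((*p,u,v))
P=np.array(P); 
for a,b in((.097,.112),(.114,.126)):
  q=P[(P[:,2]>a)&(P[:,2]<b)]; print(len(q),np.median(q,0),q.min(0),q.max(0))
np.save("P.npy",P)
```

```text
1.8 [-1.06828735e+01  9.87128483e+00  7.22799480e+01  2.30223733e-02
  9.78784606e+01 -1.49609921e+02] [ 0.56349275 -0.06863427  0.23623368] [[-6.56978018e-01 -7.53909606e-01 -4.35493652e-04]
 [-7.53909728e-01  6.56977842e-01  4.87196165e-04]
 [-8.11921893e-05  6.48400072e-04 -9.99999786e-01]] [-0.04195649 -0.43663766 -0.4256081 ] [-0.02023851  0.04412163 -0.00602961] 1.0587997518625085
385 [ 5.62704560e-01 -7.41028627e-02  1.07739827e-01  3.24000000e+02
  2.22000000e+02] [ 5.44891219e-01 -9.00436286e-02  9.78178892e-02  2.96000000e+02
  1.98000000e+02] [ 5.87956738e-01 -5.19516277e-02  1.11844566e-01  3.48000000e+02
  2.54000000e+02]
173 [ 5.65669043e-01 -7.17626799e-02  1.20488643e-01  3.22000000e+02
  2.30000000e+02] [ 5.55867820e-01 -8.20096245e-02  1.15474017e-01  3.08000000e+02
  2.16000000e+02] [ 5.77118565e-01 -6.14290359e-02  1.22212502e-01  3.36000000e+02
  2.44000000e+02]
```

View pics/w1.png

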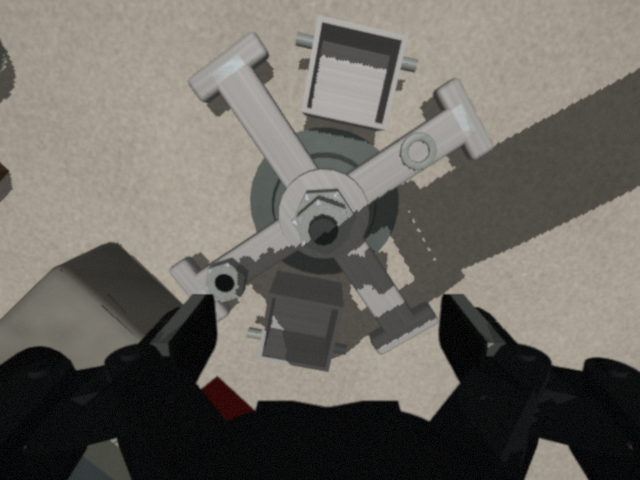

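```bash
cat > fit.py <<'E'
from h import *
from scipy.optimize import differential_evolution as DE
def hexfit(tag,zlo=.1045,zhi=.1115,c0=(.5663,-.0717)):
    D=np.load(tag+".npz"); c={k:D[k] for k in D.files}; d=D["d"]; P=[]
    for v in range(120,330):
      for u in range(200,440):
        if d[v,u]>0:
          p=world("w",c,u,v,d=d[v,u])
          if abs(p[0]-c0[0])<.04 and abs(p[1]-c0[1])<.04: P.append(p)
    P=np.array(P); s=P[P[:,2]>.116]; print("spindle mid",(s.min(0)+s.max(0))/2,"med z",np.median(s[:,2]),len(s))
    T=P[(P[:,2]>zlo)&(P[:,2]<zhi)]; T=T[np.hypot(*(T[:,:2]-c0).T)>.0115]; print("nut top z",np.median(T[:,2]),len(T))
    O=P[(P[:,2]<.1)][:,:2]
    def rad(X,p):
        w=X[:,:2]-p[:2]; a=p[2]+np.arange(3)*np.pi/3
        return np.abs(w@np.array([np.cos(a),np.sin(a)])).max(1)
    g=lambda p: np.clip(rad(T,p)-.019,0,.004).sum()+np.clip(.019-rad(O,p),0,.004).sum()
    r=DE(g,[(c0[0]-.004,c0[0]+.004),(c0[1]-.004,c0[1]+.004),(0,np.pi/3)],seed=0,tol=1e-6)
    print("hex centre",r.x[:2],"flat angle mod60",np.degrees(r.x[2]),r.fun)
E
python3 - <<'E'
from fit import *
hexfit("w1")
D=np.load("w1.npz"); cv2.imwrite("pics/w1c.png",cv2.resize(D["im"][160:290,250:400,::-1],None,fx=4,fy=4,interpolation=cv2.INTER_CUBIC))
c={k:D[k] for k in D.files}
E
```

```text
spindle mid [ 0.56556161 -0.07173936  0.19227212] med z 0.1215173812344863 1265
nut top z 0.10775293839980313 1352
hex centre [ 0.56639774 -0.07078096] flat angle mod60 29.62253405261716 0.0074859772160297475
```

View pics/w1c.png

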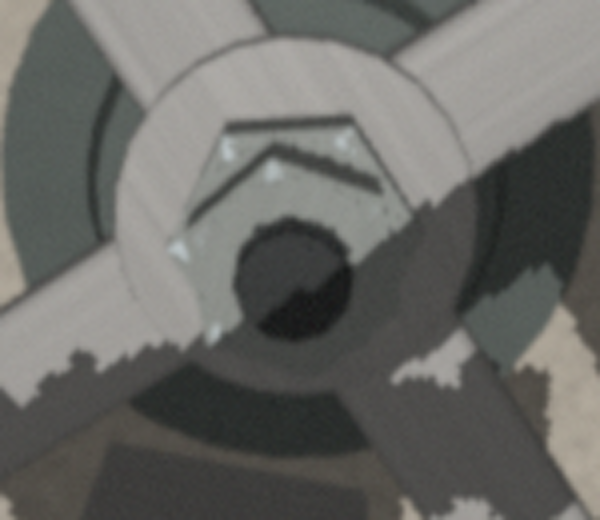

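Run:
```python
from fit import *
D=np.load("w1.npz"); c={k:D[k] for k in D.files}
f=lambda u,v,z: world("w",c,250+(u+.5)/4-.5,160+(v+.5)/4-.5,z=z)[:2]
S=f(293,279,.12); print("spindle",S)
for u,v in((272,168),(180,246),(213,332),(383,190)):
    w=f(u,v,.1072)-S; print(np.hypot(*w)*1e3,np.degrees(np.arctan2(w[1],w[0]))%60)
```

```text
spindle [ 0.56505605 -0.07207738]
18.41058722319712 1.3493451169923816
21.563094865846427 10.367929669961299
20.548487716746212 0.2733249708055281
21.63963659800262 58.708838940954394
```

Run:
```python
from fit import *
D=np.load("w1.npz"); c={k:D[k] for k in D.files}; d=D["d"]; s=manip.read_state()
for u,v in((195,302),(205,305),(212,298),(212,320),(205,345),(195,360),(180,370),(445,298),(450,305),(448,345)):
    p=world("w",c,u,v,d=d[v,u]); print(u,v,(s["tcp_rot"].T@(p-s["eef_pos"])*1e3).round(1))
```

```text
195 302 [ 10.9 -46.3 -24.3]
205 305 [  9.1 -43.5 -22.9]
212 298 [  8.2 -43.5 -15.1]
212 320 [  0.8 -43.2 -18.1]
205 345 [ -3.3 -42.8 -28.4]
195 360 [ -3.8 -43.5 -36.6]
180 370 [ 16.6 -33.  -71.3]
445 298 [  9.6  42.1 -18.5]
450 305 [  9.7  42.  -24.4]
448 345 [ -5.3  42.2 -25.4]
```

>>> play_rows --plan '[[1, [2, -3, -20], 0.1], [1, [2, -3, -50], 0.2], [1, [2, -3, -80], 0.21], [1, [2, -3, -100], 0.21], [1, [2, -3, -115], 0.21], [1, [2, -3, -125], 0.21], [1, [2, -3, -131], 0.21], [1, [2, -3, -131], 0.21], [1, [2, -3, -131], 0.21], [1, [2, -3, -131], 0.21]]'

```text
time: 2.85
eef_pos: [0.5664, -0.0726, 0.1064]
tcp_rot: [[-0.486, -0.874, 0.002], [-0.874, 0.486, -0.0], [-0.001, -0.002, -1.0]]
contact_force: [0.6, -0.1, 0.5]
opening: 0.999
```

Run:
```python
from h import *
s=manip.read_state(); print(s)
snap("wrist","w2"); snap("scene","s2")
D=np.load("s2.npz"); cv2.imwrite("pics/s2c.png",cv2.resize(D["im"][150:330,210:390,::-1],None,fx=3.3,fy=3.3,interpolation=cv2.INTER_CUBIC))
```

```text
{'time': 2.85, 'q': array([-1.10151412e+01,  1.44796637e+01,  8.19729013e+01,  4.73804304e-03,
        8.34471963e+01, -1.61928852e+02]), 'qd': array([ 0.00641083,  0.16124331,  0.20683988,  0.06803065,  0.01711301,
       -0.00709894]), 'joint_torque': array([ 4.29679512e-02, -4.42525899e+01, -3.41315353e+01,  1.93750791e-03,
        2.64868713e-04,  4.49911668e-04]), 'eef_pos': array([ 0.56637331, -0.07263112,  0.10640247]), 'tcp_rot': array([[-4.86133914e-01, -8.73882609e-01,  1.73296031e-03],
       [-8.73884107e-01,  4.86134244e-01, -2.53632473e-04],
       [-6.20806345e-04, -1.63770582e-03, -9.99998466e-01]]), 'contact_force': array([ 0.57257862, -0.13239583,  0.52800432]), 'moment': array([ 0.00670715, -0.00407142,  0.07711278]), 'opening': 0.9986509671657735}
```

View pics/w2.png

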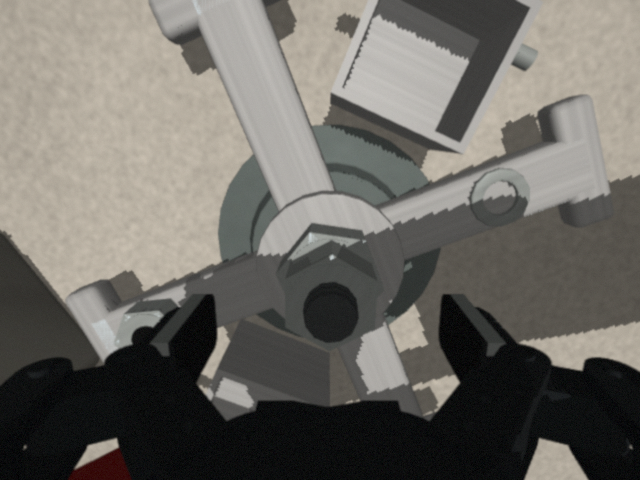

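>>> play_rows --plan '[[1, [-1, 0.5, -8], 0], [1, [-1, 0.5, -15], 0], [1, [-1, 0.5, -19], 0], [1, [-1, 0.5, -19], 0], [0.5, [-1, 0.5, -19], 0], [0.4, [-1, 0.5, -19], 0], [0.3, [-1, 0.5, -19], 0], [0.3, [-1, 0.5, -19], 0], [0.3, [-1, 0.5, -19], 0], [0.3, [-1, 0.5, -19], 0]]' --grip_force 60

```text
time: 3.95
eef_pos: [0.5653, -0.0721, 0.0869]
tcp_rot: [[-0.486, -0.874, 0.001], [-0.874, 0.486, -0.0], [-0.0, -0.001, -1.0]]
contact_force: [1.1, -0.9, 3.0]
opening: 0.434
```

```bash
cat >> h.py <<'E'
def st():
    s=manip.read_state(); R=s["tcp_rot"]; print("t",s["time"],"pos",s["eef_pos"].round(4),"yaw",np.degrees(np.arctan2(R[1,1],R[0,1])).round(2),"q6",s["q"][5].round(1),"F",s["contact_force"].round(2),"Ftool",(R.T@s["contact_force"]).round(1),"M",s["moment"].round(3),"op",round(s["opening"],3),"q1dtau6",s["joint_torque"][5].round(3))
E
python3 -c "from h import *;st();st()"
```

```text
t 3.95 pos [ 0.5653 -0.0721  0.0869] yaw 150.91 q6 -161.9 F [ 1.11 -0.9   2.99] Ftool [ 0.2 -1.4 -3. ] M [-0.087 -0.125 -0.03 ] op 0.434 q1dtau6 -0.048
t 3.95 pos [ 0.5653 -0.0721  0.0869] yaw 150.91 q6 -161.9 F [ 1.11 -0.9   2.99] Ftool [ 0.2 -1.4 -3. ] M [-0.087 -0.125 -0.03 ] op 0.434 q1dtau6 -0.048
```

>>> play_rows --plan '[[0.3, [0, 0, -0.1], -0.1], [0.3, [0, 0, -0.2], -0.22], [0.3, [0, 0, -0.3], -0.35], [0.3, [0, 0, -0.4], -0.48], [0.3, [0, 0, -0.5], -0.61], [0.3, [0, 0, -0.6], -0.74], [0.3, [0, 0, -0.7], -0.87], [0.3, [0, 0, -0.8], -1.0], [0.3, [0, 0, -0.9], -1.13], [0.3, [0, 0, -1.0], -1.26], [0.3, [0, 0, -1.1], -1.39], [0.3, [0, 0, -1.2], -1.5], [0.3, [0, 0, -1.2], -1.5]]'

```text
time: 5.25
eef_pos: [0.5648, -0.0705, 0.0857]
tcp_rot: [[-0.905, 0.425, -0.0], [0.425, 0.905, 0.003], [0.001, 0.002, -1.0]]
contact_force: [-2.1, 5.5, 5.6]
opening: 0.43
```

```bash
python3 -c "from h import *;st()"
```

```text
t 5.25 pos [ 0.5648 -0.0705  0.0857] yaw 64.85 q6 -75.8 F [-2.1   5.53  5.62] Ftool [ 4.3  4.1 -5.6] M [ 0.97   0.356 -0.099] op 0.43 q1dtau6 0.938
```

>>> play_rows --plan '[[0.3, [-0.3, 1.2, 0], 0], [0.3, [-0.3, 1.2, 0], 0], [0.3, [-0.3, 1.2, 0], 0]]'

```text
time: 5.55
eef_pos: [0.5648, -0.0704, 0.0857]
tcp_rot: [[-0.906, 0.423, 0.001], [0.423, 0.906, 0.001], [-0.0, 0.001, -1.0]]
contact_force: [-0.9, 2.0, 5.2]
opening: 0.43
```

```bash
python3 -c "
from h import *;st();snap('wrist','w3')"
```

```text
t 5.55 pos [ 0.5648 -0.0704  0.0857] yaw 64.99 q6 -75.8 F [-0.92  2.02  5.21] Ftool [ 1.7  1.4 -5.2] M [0.46  0.145 0.011] op 0.43 q1dtau6 -0.049
```

View pics/w3.png

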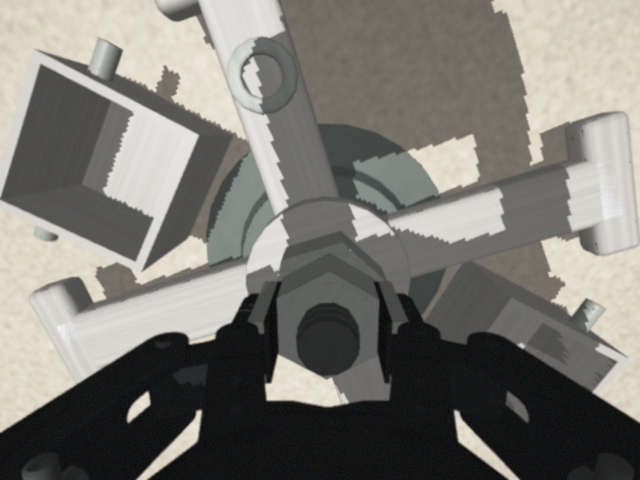

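>>> play_rows --plan '[[0.3, [-0.2, 0.7, -0.1], -0.1], [0.3, [-0.2, 0.7, -0.2], -0.22], [0.3, [-0.2, 0.7, -0.3], -0.34], [0.3, [-0.2, 0.7, -0.4], -0.46], [0.3, [-0.2, 0.7, -0.5], -0.58], [0.3, [-0.2, 0.7, -0.6], -0.7], [0.3, [-0.2, 0.7, -0.7], -0.82], [0.3, [-0.2, 0.7, -0.8], -0.94], [0.3, [-0.2, 0.7, -0.9], -1.05], [0.3, [-0.2, 0.7, -0.9], -1.1], [0.3, [-0.2, 0.7, -0.9], -1.1], [0.3, [-0.2, 0.7, -0.9], -1.1]]'

```text
time: 6.8
eef_pos: [0.5658, -0.0696, 0.085]
tcp_rot: [[-0.034, 0.999, 0.004], [0.999, 0.034, 0.001], [0.001, 0.004, -1.0]]
contact_force: [6.2, 2.4, 2.9]
opening: 0.43
```

```bash
python3 -c "
from h import *;st()"
```

```text
t 6.8 pos [ 0.5658 -0.0696  0.085 ] yaw 1.97 q6 -12.8 F [6.23 2.39 2.91] Ftool [ 2.2  6.3 -2.9] M [ 0.455 -1.008 -0.042] op 0.43 q1dtau6 -0.014
```

>>> play_rows --plan '[[0.3, [1.6, 0.6, 0], 0], [0.3, [1.6, 0.6, 0], -0.1], [0.3, [1.6, 0.6, -0.1], -0.2], [0.3, [1.6, 0.6, -0.2], -0.3], [0.3, [1.6, 0.6, -0.3], -0.4]]'

```text
time: 7.3
eef_pos: [0.5665, -0.0697, 0.0845]
tcp_rot: [[0.362, 0.932, 0.002], [0.932, -0.362, -0.0], [0.0, 0.002, -1.0]]
contact_force: [2.4, 0.2, 4.5]
opening: 0.429
```

```bash
python3 -c "
from h import *;st()"
```

```text
t 7.3 pos [ 0.5665 -0.0697  0.0845] yaw -21.2 q6 10.5 F [2.44 0.2  4.54] Ftool [ 1.1  2.2 -4.5] M [ 0.089 -0.326  0.045] op 0.429 q1dtau6 -1.277
```

>>> play_rows --plan '[[0.3, [0, 0, 0], 0], [0.3, [0, 0, 0], 0]]'

```text
time: 7.5
eef_pos: [0.5665, -0.0697, 0.0845]
tcp_rot: [[0.355, 0.935, 0.002], [0.935, -0.355, -0.0], [0.0, 0.002, -1.0]]
contact_force: [1.5, 0.2, 5.3]
opening: 0.431
```

```bash
python3 -c "
from h import *;st()"
```

```text
t 7.5 pos [ 0.5665 -0.0697  0.0845] yaw -20.81 q6 10.1 F [1.46 0.19 5.27] Ftool [ 0.7  1.3 -5.3] M [ 0.053 -0.368 -0.003] op 0.431 q1dtau6 0.042
```

>>> play_rows --plan '[[0.3, [0.3, 0.1, -0.1], -0.1], [0.3, [0.3, 0.1, -0.2], -0.2], [0.3, [0.3, 0.1, -0.25], -0.3], [0.3, [0.3, 0.1, -0.3], -0.4]]'

```text
time: 7.9
eef_pos: [0.5669, -0.0699, 0.0842]
tcp_rot: [[0.694, 0.72, 0.002], [0.72, -0.694, -0.001], [0.001, 0.002, -1.0]]
contact_force: [2.8, -2.1, 4.6]
opening: 0.428
```

```bash
python3 -c "
from h import *;st()"
```

```text
t 7.9 pos [ 0.5669 -0.0699  0.0842] yaw -43.96 q6 33.2 F [ 2.84 -2.09  4.6 ] Ftool [ 0.5  3.5 -4.6] M [-0.216 -0.48   0.034] op 0.428 q1dtau6 -1.274
```

>>> play_rows --plan '[[0.3, [0, 0, -0.1], -0.1], [0.3, [0, 0, -0.2], -0.2], [0.3, [0, 0, -0.25], -0.3]]'

```text
time: 8.2
eef_pos: [0.5671, -0.0702, 0.084]
tcp_rot: [[0.876, 0.482, 0.003], [0.482, -0.876, -0.002], [0.002, 0.003, -1.0]]
contact_force: [4.5, -2.7, 3.1]
opening: 0.43
```

```bash
python3 -c "
from h import *;st()"
```

```text
t 8.2 pos [ 0.5671 -0.0702  0.084 ] yaw -61.15 q6 50.4 F [ 4.45 -2.69  3.11] Ftool [ 2.6  4.5 -3.1] M [-0.477 -0.742  0.042] op 0.43 q1dtau6 -1.272
```

>>> play_rows --plan '[[0.3, [1, -0.6, -0.1], -0.1], [0.3, [1, -0.6, -0.15], -0.2], [0.3, [1, -0.6, -0.2], -0.3]]'

```text
time: 8.5
eef_pos: [0.5674, -0.0706, 0.0837]
tcp_rot: [[0.979, 0.203, 0.0], [0.203, -0.979, -0.001], [0.0, 0.001, -1.0]]
contact_force: [-0.3, -2.2, 6.0]
opening: 0.433
```

```bash
python3 -c "
from h import *;st()"
```

```text
t 8.5 pos [ 0.5674 -0.0706  0.0837] yaw -78.31 q6 67.6 F [-0.32 -2.22  6.01] Ftool [-0.8  2.1 -6. ] M [-0.336 -0.011  0.344] op 0.433 q1dtau6 -1.012
```

>>> play_rows --plan '[[0.3, [0.3, -0.3, -0.1], -0.1], [0.3, [0.3, -0.3, -0.15], -0.2], [0.3, [0.3, -0.3, -0.2], -0.3]]'

```text
time: 8.8
eef_pos: [0.5674, -0.071, 0.0834]
tcp_rot: [[0.995, -0.096, -0.0], [-0.096, -0.995, -0.002], [-0.0, 0.002, -1.0]]
contact_force: [-1.0, -1.9, 6.2]
opening: 0.432
```

```bash
python3 -c "
from h import *;st()"
```

```text
t 8.8 pos [ 0.5674 -0.071   0.0834] yaw -95.48 q6 84.7 F [-0.95 -1.85  6.18] Ftool [-0.8  1.9 -6.2] M [-0.416  0.211  0.515] op 0.432 q1dtau6 -0.838
```

>>> play_rows --plan '[[0.3, [0, 0, 0], 0], [0.3, [0, 0, 0], 0], [0.3, [0, 0, 0], 0]]'

```text
time: 9.1
eef_pos: [0.5674, -0.071, 0.0834]
tcp_rot: [[0.996, -0.092, -0.0], [-0.092, -0.996, -0.001], [-0.0, 0.001, -1.0]]
contact_force: [-0.9, -1.2, 6.4]
opening: 0.432
```

```bash
python3 -c "
from h import *;st()"
```

```text
t 9.1 pos [ 0.5674 -0.071   0.0834] yaw -95.27 q6 84.5 F [-0.93 -1.19  6.38] Ftool [-0.8  1.3 -6.4] M [-0.296  0.194  0.302] op 0.432 q1dtau6 0.296
```

>>> play_rows --plan '[[0.6, [0, 0, 0], 0], [1, [0, 0, 0], 0], [1, [0, 0, 0], 0], [1, [0, 0, 0], 0], [1, [0, 0, 0], 0], [1, [0, 0, 20], 0], [1, [0, 0, 50], 0], [1, [0, 0, 90], 0], [1, [0, 0, 130], 0], [1, [0, 0, 150], 0], [1, [0, 0, 150], 0], [1, [0, 0, 150], 0]]'

```text
time: 10.3
eef_pos: [0.5674, -0.0703, 0.2322]
tcp_rot: [[0.995, -0.095, -0.001], [-0.095, -0.995, 0.0], [-0.001, 0.0, -1.0]]
contact_force: [-0.2, -0.4, -0.5]
opening: 1.001
```

Run:
```python
from fit import *
st();snap('wrist','w4')
hexfit("w4",.1005,.1085,(.5665,-.0705))
```

```text
t 10.3 pos [ 0.5674 -0.0703  0.2322] yaw -95.45 q6 84.7 F [-0.21 -0.37 -0.54] Ftool [-0.2  0.4  0.5] M [-0.063  0.031  0.026] op 1.001 q1dtau6 -0.002
spindle mid [ 0.56662766 -0.0711632   0.11964203] med z 0.12058876928910384 696
nut top z 0.1045716591828576 1333
hex centre [ 0.56589269 -0.07096584] flat angle mod60 33.167773101411754 0.007700743258885898
```

View pics/w4.png

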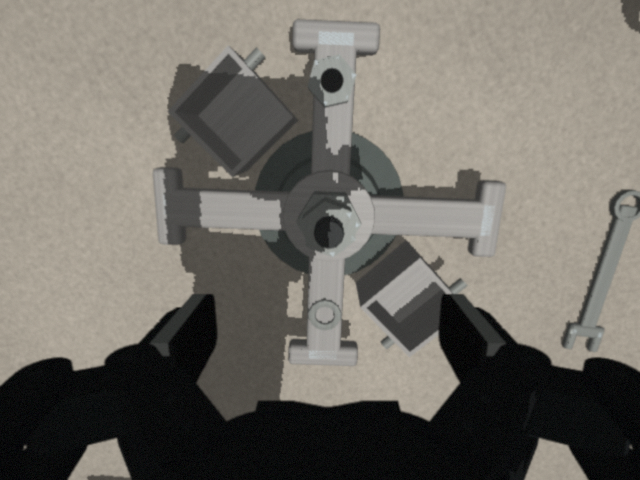

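```bash
python3 -c "
from h import *;st();print(manip.close_job())"
```

```text
t 10.35 pos [ 0.567  -0.0702  0.2312] yaw -95.45 q6 84.7 F [ 0.18 -0.23  0.06] Ftool [ 0.2  0.2 -0.1] M [ 0.     0.02  -0.022] op 1.001 q1dtau6 -0.002
the job is handed in; nothing more can be done
None
```

I ran the lock nut down clockwise by about 4.3 rad in one grip. It met the hub nut between the readings at 3.7 and 4.0 rad. I tightened it until the wrist moment read 0.515 N m during the turn (bias about ±0.04), then let go and lifted clear. The job is handed in.

**Torque:** The free drag read about 0.04 N m. After contact it climbed from 0.34 to 0.515 N m over 0.3 rad, which fits the stated 0.6 N m per rad. While I held still before letting go, the moment fell to 0.30 N m.

**Nut height:** After release the nut's top measured 16.0 mm below the spindle's end, so it is down.

**Ease-back:** A rough fit of the nut's angle in the last image suggests it eased back about 8° on release. The fit is good to a few degrees. I took this as the expected ease-back and did not re-torque the nut or check it further.

**Surroundings:** The spare nut, washer and spanner looked untouched in the last wrist image. The other loose items were outside that view. The hub nut was neither clamped nor visibly leaned on: the fingertips stayed above its top face, and readings showed at most about 6 N of vertical force. The wrist force is back near zero, and the job took about 10.4 s.

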